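# Line up printing blocks on the proofing bed and switch on the hold-down

### The job

Slide the three printing blocks across the proofing bed, without lifting them, into one straight row: each with a long (90 mm) side flat against the steel lay bar, the first against the end stop and the others butted up to it without gaps, in any order. Then push the ridge of the slide switch on the grey box towards the end with the black cable gland, over its detent to ON, so that the hold-down keeps the row. Leave the jars and everything else where they stand.

Things in the scene. Friction and masses are not known exactly. Their poses are not given: they have to be found in the camera images.
- bed: Fixed grey plate of the proofing bed, 12 mm thick; origin in its underside, level with the table; in its frame it spans x -150 to +150 mm, y -470 to +210 mm. The finished row fills x = 44 to 120 mm, y = -100 to +170 mm of it: block centres at x = 82 mm and y = 125, 35 and -55 mm.
- laybar (a point): Point on the inner (-x) face of the steel lay bar, at its top edge, where the end stop meets it: x = 120, y = 170, z = 27 mm in the bed's frame. The bar lies along the far edge of the bed, over its whole length, 24 mm wide and 15 mm high above the plate. Axes as the bed's.
- endstop (a point): Middle of the top edge of the inner (-y) face of the end stop: x = 82, y = 170, z = 27 mm in the bed's frame. The stop is a steel block, 15 mm high above the plate, covering x = 44 to 120 mm and y = 170 to 200 mm. Axes as the bed's.
- block1_center (a point): Centre (half-way up) of one of three identical loose printing blocks: plain pale wood with dark carved lines on top, 76 mm along its own x, 90 mm along its own y, 23 mm high, about 0.13 to 0.27 kg, lying flat on the bed, x roughly towards the lay bar. Too wide for most grippers: to be pushed. May go in any place of the row.
- block2_center (a point): Centre (half-way up) of one of three identical loose printing blocks: plain pale wood with dark carved lines on top, 76 mm along its own x, 90 mm along its own y, 23 mm high, about 0.13 to 0.27 kg, lying flat on the bed, x roughly towards the lay bar. Too wide for most grippers: to be pushed. May go in any place of the row.
- block3_center (a point): Centre (half-way up) of one of three identical loose printing blocks: plain pale wood with dark carved lines on top, 76 mm along its own x, 90 mm along its own y, 23 mm high, about 0.13 to 0.27 kg, lying flat on the bed, x roughly towards the lay bar. Too wide for most grippers: to be pushed. May go in any place of the row.
- block1: The same block as its _center point; origin at the centre of its underside, same axes.
- block2: The same block as its _center point; origin at the centre of its underside, same axes.
- block3: The same block as its _center point; origin at the centre of its underside, same axes.
- switchbox: Fixed grey switch box on the table left of the bed, 140 mm along its x, 90 mm along its y, 40 mm high; origin at the centre of its underside. A black cable gland (12 mm radius, 30 mm long) sticks out of its +x end.
- hold_switch (a joint): Position of the slide switch in the top of the box: 0 = OFF (towards the box's -x), 0.024 m = fully ON (towards the box's +x, the cable gland end). An over-centre detent: about 5 N to start it, past the middle (0.012) it snaps on by itself.
- ridge (a point): Middle of the top edge of the switch's ridge, which moves with the switch along the box's x. The ridge is 7 mm thick along x, 44 mm long along y and stands 11 mm above the flat top of the box.
- jar1: Bystander: upright jar, 44 mm in diameter, 75 mm high, origin at the centre of its underside. Stands on the bed; must not be moved.
- jar2: Bystander: another jar of the same size, also standing on the bed; must not be moved.
- tape: Bystander: roll of tape lying flat, 90 mm in diameter, 24 mm high, origin at the centre of its underside.
- brayer: Bystander: ink roller lying beyond the lay bar, about 165 mm long, 40 mm high; origin under the middle of the roller, handle towards its -x.
- knife: Bystander: ink spatula with a red handle lying beyond the lay bar, some 180 mm long, under 30 mm high.
- tin: Bystander: ink tin beyond the lay bar, 96 mm in diameter, 60 mm high, origin at the centre of its underside.
- pot: Bystander: white ceramic pot, 90 mm in diameter, 100 mm high, origin at the centre of its underside.
Not all that is in view belongs to the job. Leave any yellow look-alike of the block2 alone.

How it is judged:
By the outcome, as a careful person would: the job done as asked, in the order asked, and still so for the second after the job is handed in, with the robot touching nothing.
It also fails if it takes over 72 s, if anything falls off the work surface, if the arm or the gripper's body presses on something with over 40 N, if the wrist force passes 120 N, or if a joint passes its speed limit or range.

### The arm

A 6-joint arm with a two-finger parallel gripper is mounted at the origin on the work surface. World frame = base frame: x ahead of the robot, y to its left, z up, the work surface at z = 0. Lengths are in m, angles in rad, forces in N, time in s.
With the tool pointing down it reaches from about 0.375 to 0.9 m from the base axis. Payload 3.1 kg.
Tool frame: the origin (TCP) lies midway between the tips of the shut fingers; the grasp point (between the pads) lies manip.hold_point_z behind it (manip.hold_point_z is the distance from the TCP to the grasp point, in m); z points along the fingers, y is the direction in which the jaws open and shut (so a half turn about z gives the same grasp; the last joint's range is limited). The gripper opens to 85 mm and grips with 20 to 120 N. Pads are 22 mm wide; open, the fingers measure 114 mm over their backs; the gripper's body (76 mm by 85 mm) begins 54 mm behind the grasp point. The pads swing forward as they close: fully open they stand 13 mm farther back than shut.
Start: joints at [-1.472, 0.527, 1.433, -0, 1.181, -0.178], TCP at [0.171, -0.601, 0.231] pointing down, gripper open.
Joint ranges: [-3.08, 3.08], [-0.75, 2.2], [0.22, 2.44], [-1.43, 4.57], [0, 2.65], [-2.85, 2.85]. Speed limits (rad/s): [2.79, 2.79, 3.14, 3.14, 3.14, 3.14].

### API

Orientations are given as a unit quaternion [x, y, z, w].
In Python, from station import manip, snapshot, workorder, models gives the robot as it stands.
- The arm moves only by the tool jog_arm, never from a script. Its argument "commands" is a list of rows, each a list of 5 numbers: the opening in per cent of the stroke, from 0 (shut) to 100 (fully open), then the shift along the world's x, y, z in cm, then the turn about the world's z in rad. A call has 1 to 8 rows; each row shifts and turns the pose as measured when the row begins; what a row does not reach is not made up. A row lasts 1/12 s, in which the tool goes at most 41.7 mm and 7.16 degrees, less where a joint would pass 70% of its speed; a pose out of reach is approached as far as the arm can. A call with a gripper value outside its range is refused whole. The fingers move at their own pace and stop on an object; "squeeze" is the grip in N (left out, the last holds). Time passes only in rows, so rows that do not move let the fingers close. It gives the time, the measured TCP pose, the force and the opening at its end, in the units of the state.
- manip.sense(): the state, without advancing time (a new reading comes with each control period).
- snapshot(name): name is "side" or "top"; returns a dict with "image" (480x640x3 uint8, red, green, blue), "intrinsics" (3x3 intrinsics, pixels), "extrinsics" (4x4, takes a point from camera to world coordinates). Camera axes: x right, y down, z forward; pixel columns grow to the right and rows downward; lengths in m; the calibration is good to about 2 mm. A picture is of the moment at which its call begins. There is no depth.
- workorder.sign_off(): hands the job in, once; it reports no verdict.
Trained networks look in a picture, given as the dict that the camera call returned (one of the last four; its "shot" number tells which), for a name from the list of things; names that differ only in an ending like _2 or _b are one class to them, and where a whole thing is asked for, a point or a joint stands for the part that bears it (a point fixed in the world has none). Each returns a list of dicts, best first, with "score" (0 to 1); they miss things now and then, are a little off and sometimes report something else, mostly with a low value. They report only what shows in the picture. A call takes as long as a camera call. They do not tell look-alikes from the thing itself.
- models.find_in(picture, name): "centre" ([x, y, z] in m, in world coordinates, good to about 4 mm: the middle of the surface that is visible of it).
- models.pinpoint(picture, name): "centre" ([x, y, z] in m, in world coordinates, good to about 4 mm: a listed point, or the origin of a listed thing).
The state is a dict: "t": time; "q": joint angles; "qd": joint speeds; "tau": joint torques, N m; "tcp_pos": TCP position; "tool_rot": TCP orientation; "force": force on the tool from outside, world axes, zero at the start; "ft_torque": the same for the moment, N m; "finger_gap": opening from 0.0 (shut) to 1.0 (fully open).
Only numpy, scipy, OpenCV 4.12 (cv2) and the standard library are available. Lean on these libraries where they do the work, as an engineer would, in place of code of your own. Each camera call takes 0.05 s, during which the arm holds its last target. There are 200 camera calls.

## Working session

There is one attempt and no reset: what is moved stays moved. The work goes in short steps, Python scripts to look and compute and a tool call to move; the robot and the scene stay as the last step left them, time stands still between calls to the robot, and variables do not carry over. Pictures are saved under pics/ and viewed, about 8 in all and at most 12, crops included, and the job is handed in when it is done.

Besides the shell and the picture viewer there is one more tool, called by a JSON object that holds its "name" and its "arguments". jog_arm: Moves the arm, as the interface text tells. Its arguments: {"type":"object","properties":{"commands":{"type":"array","items":{"type":"array","items":{"type":"number"}}},"squeeze":{"type":"number"}},"required":["commands"]}

```bash
mkdir -p pics; cat > h.py <<'E'
import numpy as np, cv2
from station import manip, snapshot, workorder, models
def snap(name,fn=None):
    p=snapshot(name)
    if fn: cv2.imwrite('pics/'+fn,p['image'][:,:,::-1])
    return p
def ray(p,u,v,z):
    K=np.array(p['intrinsics']);T=np.array(p['extrinsics'])
    d=T[:3,:3]@np.linalg.inv(K)@[u,v,1];o=T[:3,3]
    return o+d*(z-o[2])/d[2]
def pix(p,X):
    K=np.array(p['intrinsics']);T=np.array(p['extrinsics'])
    c=T[:3,:3].T@(np.array(X)-T[:3,3]);q=K@c;return q[:2]/q[2]
E
python3 - <<'E'
from h import *
for n in ('top','side'):
    p=snap(n,n+'0.png')
    print(n,np.round(p['extrinsics'],3).tolist())
    for k in ['bed','laybar','endstop','block1_center','switchbox','ridge','jar1','tape','brayer','tin','pot','knife']:
        print(k,[(np.round(r['centre'],3).tolist(),round(r['score'],2),np.round(pix(p,r['centre'])).tolist()) for r in models.pinpoint(p,k)][:4])
s=manip.sense();print(s['t'],s['tcp_pos'],s['tool_rot'],s['force'],s['finger_gap'],manip.hold_point_z)
E
```

```text
top [[0.004, -0.997, 0.076, 0.373], [-1.0, -0.005, -0.012, 0.017], [0.012, -0.075, -0.997, 1.696], [0.0, 0.0, 0.0, 1.0]]
bed [([0.529, 0.004, -0.0], 0.76, [318.0, 233.0])]
laybar [([0.679, 0.157, 0.03], 0.73, [265.0, 179.0])]
endstop [([0.638, 0.165, 0.027], 0.75, [262.0, 193.0])]
block1_center [([0.79, 0.001, 0.003], 0.71, [319.0, 143.0]), ([0.451, -0.25, 0.024], 0.7, [407.0, 260.0])]
switchbox [([0.452, 0.392, -0.003], 0.8, [183.0, 259.0])]
ridge [([0.438, 0.397, 0.054], 0.51, [176.0, 263.0])]
jar1 [([0.549, -0.424, 0.013], 0.79, [467.0, 226.0])]
tape [([0.624, 0.428, 0.002], 0.7, [171.0, 199.0])]
brayer [([0.792, -0.001, 0.002], 0.96, [320.0, 143.0]), ([0.492, -0.012, 0.023], 0.46, [324.0, 245.0]), ([0.531, 0.002, -0.003], 0.2, [319.0, 232.0])]
tin [([0.794, 0.129, -0.004], 0.78, [275.0, 142.0])]
pot [([0.708, 0.335, -0.005], 0.62, [204.0, 171.0])]
knife []
side [[0.962, -0.168, 0.215, 0.195], [-0.273, -0.585, 0.764, -1.088], [-0.003, -0.793, -0.609, 0.948], [0.0, 0.0, 0.0, 1.0]]
bed [([0.534, 0.002, 0.0], 0.59, [339.0, 258.0]), ([0.673, 0.154, 0.028], 0.2, [368.0, 213.0])]
laybar
[... 308 characters left out ...]
[424.0, 242.0])]
jar1 [([0.475, -0.139, 0.012], 0.94, [333.0, 292.0]), ([0.55, -0.431, 0.012], 0.83, [403.0, 374.0])]
tape [([0.547, -0.428, 0.012], 0.69, [402.0, 374.0]), ([0.622, 0.43, 0.0], 0.58, [328.0, 178.0]), ([0.449, 0.39, 0.004], 0.44, [281.0, 190.0]), ([0.703, 0.336, -0.002], 0.18, [358.0, 189.0])]
brayer []
tin [([0.794, 0.128, -0.001], 0.65, [407.0, 218.0])]
pot [([0.701, 0.335, -0.002], 0.63, [358.0, 189.0]), ([0.794, 0.131, -0.004], 0.41, [407.0, 219.0])]
knife [([0.763, -0.238, 0.002], 0.97, [452.0, 299.0])]
1.3 [ 0.17082559 -0.6011809   0.23131354] [ 9.90438133e-01  1.37957620e-01  3.80748970e-06 -4.03804680e-06] [ 0.41699103 -1.26312098  0.23187189] 0.9994046965289809 0.0187
```

View pics/top0.png

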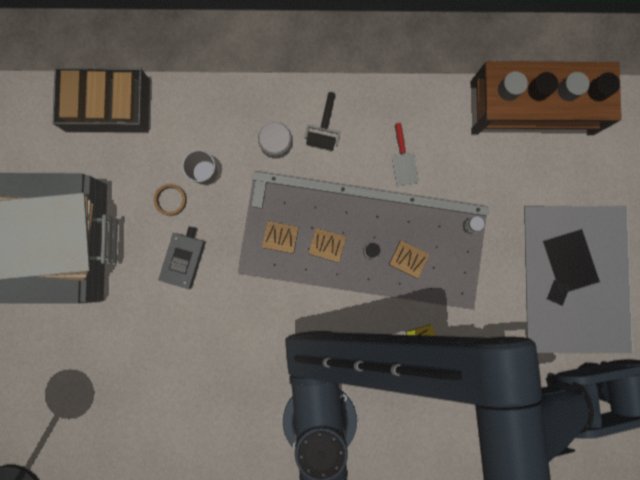

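View pics/side0.png

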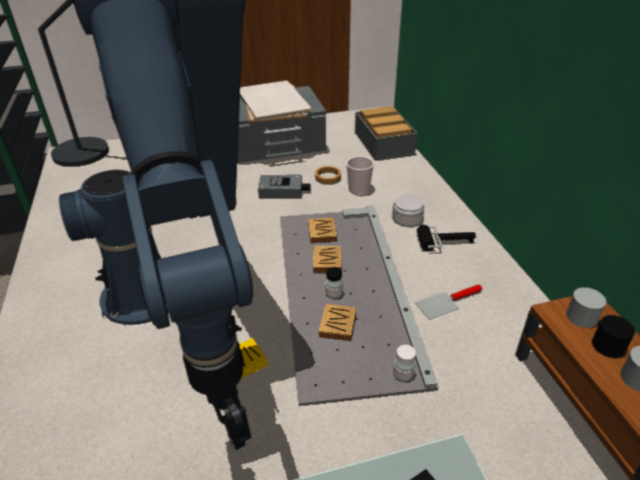

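```bash
cat >> h.py <<'E'
def blocks(p,z=0.035,amin=200):
    hsv=cv2.cvtColor(p['image'],cv2.COLOR_RGB2HSV)
    m=cv2.inRange(hsv,(8,70,90),(24,255,255))
    m=cv2.morphologyEx(m,cv2.MORPH_CLOSE,np.ones((7,7)))
    out=[]
    for c in cv2.findContours(m,cv2.RETR_EXTERNAL,cv2.CHAIN_APPROX_NONE)[0]:
        if cv2.contourArea(c)<amin: continue
        w=np.array([ray(p,u,v,z)[:2] for u,v in c[:,0]])
        if not(.3<w[:,0].mean()<.75 and abs(w[:,1].mean())<.5): continue
        (cx,cy),(a,b),th=cv2.minAreaRect((w*1000).astype(np.float32))
        if a>b: th+=90   # long side along own y -> own x axis = short side
        th=(th+90)%180-90
        out.append((cx,cy,a,b,th))
    return out
E
python3 - <<'E'
from h import *
p=snap('top')
im=p['image'][150:330,160:500,::-1]
cv2.imwrite('pics/top1.png',cv2.resize(im,None,fx=2.35,fy=2.35,interpolation=cv2.INTER_CUBIC))
for z in(.03,.035):print(np.round(blocks(p,z),1).tolist())
p2=snap('side')
print(np.round(blocks(p2),1).tolist())
for q in (p,p2):
  for k in('block1_center','block2_center','block3_center','jar1','jar2','ridge','switchbox','hold_switch'):
    print(k,[(np.round(r['centre'],3).tolist(),round(r['score'],2)) for r in models.pinpoint(q,k)][:4])
E
```

```text
[[451.8, -252.8, 90.9, 77.5, -26.5], [491.7, -20.7, 90.8, 77.0, -16.5], [513.8, 111.6, 91.3, 77.3, -10.6], [619.5, 426.4, 85.7, 85.0, -89.7]]
[[451.5, -251.9, 90.7, 77.3, -26.5], [491.3, -20.6, 90.5, 76.8, -16.5], [513.4, 111.3, 91.1, 77.1, -10.6], [618.8, 425.2, 85.4, 84.8, -89.7]]
[[449.5, -259.6, 109.3, 78.7, -26.4], [504.4, 44.3, 232.5, 84.7, -10.0], [611.0, 393.4, 118.3, 85.4, -16.1]]
block1_center [([0.45, 0.39, -0.003], 0.72), ([0.452, -0.249, 0.024], 0.71), ([0.68, 0.156, 0.027], 0.59)]
block2_center [([0.495, -0.016, 0.022], 0.64), ([0.217, -0.293, 0.008], 0.46)]
block3_center [([0.515, 0.114, 0.024], 0.93), ([0.452, 0.391, 0.001], 0.47)]
jar1 [([0.549, -0.426, 0.013], 0.69), ([0.477, -0.146, 0.016], 0.51)]
jar2 [([0.549, -0.426, 0.013], 0.69), ([0.477, -0.146, 0.016], 0.51)]
ridge [([0.437, 0.394, 0.052], 0.76)]
switchbox [([0.452, 0.392, -0.002], 0.9)]Traceback (most recent call last):
  File "<stdin>", line 10, in <module>
ValueError: it knows: bed, block, block1_center, block2_center, block3_center, brayer, endstop, jar, knife, laybar, pot, ridge, switchbox, tape, tin
```

View pics/top1.png

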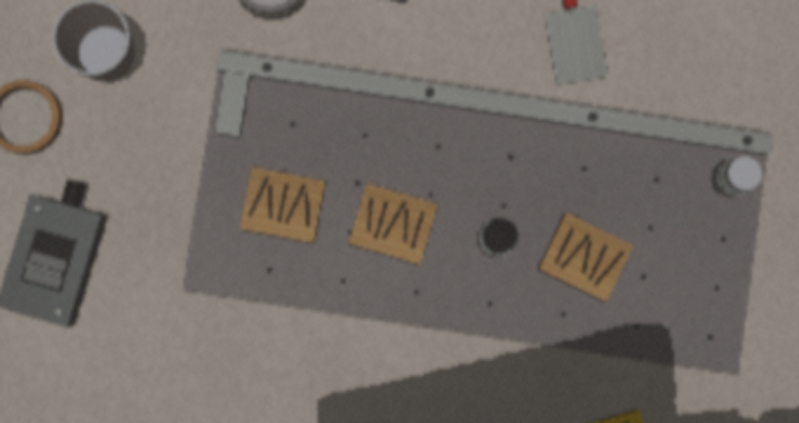

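```bash
python3 - <<'E'
from h import *
p=snap('top')
f=lambda u,v,z:ray(p,160+u/2.35,150+v/2.35,z)[:2]
a,b=f(184,291,.012),f(738,373,.012);c,d=f(247,75,.027),f(765,152,.027)
for s,e in((a,b),(c,d)):
    v=s-e;print(s,e,np.linalg.norm(v),np.degrees(np.arctan2(-v[0],v[1])))
print('box',f(52,260,.04),f(73,192,.02),'ridge',f(45,268,.05))
# box outline corners
for u,v in((35,196),(105,214),(72,326),(0,305)):print(f(u,v,.04))
p2=snap('side')
for q in (p,p2):
  for k in('block1_center','block2_center','jar','ridge'):
    print(k,[(np.round(r['centre'],3).tolist(),round(r['score'],2)) for r in models.pinpoint(q,k)][:4] if k!='jar' else '')
R=lambda t:np.array([[np.cos(t),-np.sin(t)],[np.sin(t),np.cos(t)]])
E
```

```text
[0.40899865 0.22980545] [ 0.31262638 -0.43989716] 0.6766012152642874 -8.188823623534507
[0.67042078 0.15535724] [ 0.57969677 -0.4729429 ] 0.6348164407733728 -8.216488736972066
box [0.44458475 0.38339577] [0.52769552 0.36428056] ridge [0.43466773 0.38922256]
[0.5208433  0.40522872]
[0.49969591 0.3215613 ]
[0.36648189 0.35811549]
[0.39098476 0.44371371]
block1_center [([0.452, -0.249, 0.026], 0.87), ([0.548, -0.427, 0.017], 0.59)]
block2_center [([0.496, -0.016, 0.024], 0.81), ([0.215, -0.292, 0.011], 0.47)]
jar 
ridge [([0.433, 0.395, 0.05], 0.45)]
block1_center [([0.454, -0.248, 0.02], 0.88), ([0.637, 0.164, 0.032], 0.44)]
block2_center [([0.494, -0.02, 0.025], 0.85), ([0.216, -0.293, 0.011], 0.61)]
jar 
ridge [([0.433, 0.396, 0.053], 0.61)]
```

```bash
cat >> h.py <<'E'
O=np.array([.529,.003]);YAW=np.radians(-8.2)
def R(t): return np.array([[np.cos(t),-np.sin(t)],[np.sin(t),np.cos(t)]])
def W(bx,by): return O+R(YAW)@np.array([bx,by])/1000
def B(w): return R(YAW).T@(np.array(w)[:2]-O)*1000
def tool():
    s=manip.sense();q=s['tool_rot'];yaw=2*np.arctan2(q[1],q[0])
    yaw=(yaw+np.pi)%(2*np.pi)-np.pi
    print('t',round(s['t'],2),'tcp',np.round(s['tcp_pos'],4),'bed',np.round(B(s['tcp_pos']),1),'yaw',round(yaw,3),'F',np.round(s['force'],1),'gap',round(s['finger_gap'],3),'q',np.round(s['q'],2))
    return s,yaw
def goto(bx,by,z,yawt):
    s,y=tool();d=np.append(W(bx,by),z)-s['tcp_pos'];print('delta cm',np.round(d*100,2),'turn',round(((yawt-y+np.pi)%(2*np.pi))-np.pi,3))
E
python3 - <<'E'
from h import *
for w in((.4525,-.251),(.4915,-.0200),(.5135,.1115),(.476,-.142),(.549,-.427)):print(np.round(B(w),1))
b=B((.4525,-.251));goto(b[0]-78,b[1],.11,YAW)
E
```

```text
[ -39.5 -262.3]
[-33.8 -28.1]
[-30.8 105.2]
[ -31.8 -151.1]
[  81.1 -422.8]
t 2.15 tcp [ 0.1708 -0.6012  0.2313] bed [-268.3 -649.1] yaw 0.277 F [ 0.3 -0.5 -0.4] gap 1.001 q [-1.47  0.53  1.43 -0.    1.18 -0.18]
delta cm [ 20.45  36.13 -12.13] turn -0.42
```

{"name": "jog_arm", "arguments": {"commands": [[40, 2, 3.4, -0.6, -0.04], [40, 2, 3.4, -0.6, -0.04], [40, 2, 3.4, -0.6, -0.04], [40, 2, 3.4, -0.6, -0.04], [40, 2, 3.4, -0.6, -0.04], [40, 2, 3.4, -0.6, -0.04], [40, 2, 3.4, -0.6, -0.04], [40, 2, 3.4, -0.6, -0.04]]}}

```text
t: 2.82
tcp_pos: [0.3308, -0.3308, 0.1844]
tool_rot: [0.999, -0.037, -0.0, 0.009]
force: [1.5, -0.9, 0.7]
finger_gap: 0.397
```

{"name": "jog_arm", "arguments": {"commands": [[40, 2, 3.4, -0.6, -0.04], [40, 2, 3.4, -0.6, -0.04]]}}

```text
t: 2.98
tcp_pos: [0.3723, -0.2598, 0.1726]
tool_rot: [0.997, -0.079, -0.0, 0.01]
force: [0.6, -0.9, -1.0]
finger_gap: 0.397
```

```bash
python3 - <<'E'
from h import *
goto(-117.5,-262,.06,YAW)
E
```

```text
t 2.98 tcp [ 0.3723 -0.2598  0.1726] bed [-117.6 -282.5] yaw -0.159 F [ 0.6 -0.9 -1. ] gap 0.397 q [-0.85  0.39  1.92 -0.02  0.82  0.9 ]
delta cm [  0.31   2.03 -11.26] turn 0.016
```

{"name": "jog_arm", "arguments": {"commands": [[40, 0.3, 2, -3, 0.016], [40, 0, 0, -4, 0], [40, 0, 0, -4, 0], [40, 0, 0, -3.5, 0], [40, 0, 0, -0.9, 0], [40, 0, 0, 0, 0]]}}

```text
t: 3.48
tcp_pos: [0.3824, -0.2327, 0.0157]
tool_rot: [0.998, -0.065, 0.006, 0.014]
force: [0.0, 0.8, -0.7]
finger_gap: 0.397
```

```bash
python3 - <<'E'
from h import *
goto(-117.5,-262,.016,YAW)
p=snap('side');cv2.imwrite('pics/s1.png',cv2.resize(p['image'][200:420,240:460,::-1],None,fx=2.7,fy=2.7))
E
```

```text
t 3.48 tcp [ 0.3824 -0.2327  0.0157] bed [-111.5 -254.2] yaw -0.129 F [ 0.   0.8 -0.7] gap 0.397 q [-0.79  0.72  2.04 -0.04  0.36  0.95]
delta cm [-0.71 -0.68  0.03] turn -0.014
```

View pics/s1.png

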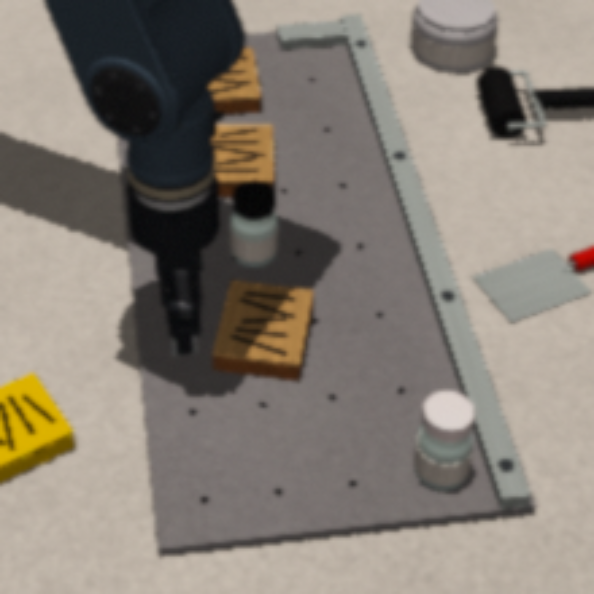

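{"name": "jog_arm", "arguments": {"commands": [[40, 0, -0.8, 0, -0.014], [40, 1.5, -0.21, 0, 0], [40, 1, -0.14, 0, 0], [40, 1, -0.14, 0, 0], [40, 1, -0.14, 0, 0], [40, 1, -0.14, 0, 0], [40, 1, -0.14, 0, 0], [40, 1, -0.14, 0, 0]]}}

```text
t: 4.2
tcp_pos: [0.4618, -0.2582, 0.0264]
tool_rot: [0.997, -0.075, 0.009, 0.017]
force: [-3.3, -0.5, -0.3]
finger_gap: 0.403
```

```bash
python3 - <<'E'
from h import *
goto(33,-262,.016,YAW)
p=snap('top')
for b in blocks(p):print(np.round(b,1),np.round(B(np.array(b[:2])/1000),1))
print([(np.round(B(r['centre']),1),round(r['score'],2)) for r in models.pinpoint(p,'block1_center')][:5])
E
```

```text
t 4.2 tcp [ 0.4618 -0.2582  0.0264] bed [ -29.3 -268.1] yaw -0.151 F [-3.3 -0.5 -0.3] gap 0.403 q [-0.71  0.73  1.84 -0.03  0.54  1.04]
delta cm [ 6.25 -0.29 -1.04] turn 0.008
[492.1 -17.3  83.3  77.3 -16.8] [-33.6 -25.3]
[513.5 111.6  90.5  77.1 -10.6] [-30.8 105.2]
[618.8 425.2  85.7  84.5 -88.8] [ 28.6 430.6]
[(array([  16.3, -260.3]), 0.46)]
```

{"name": "jog_arm", "arguments": {"commands": [[40, 0.5, -0.04, -0.6, 0.008], [40, 1, -0.13, -0.5, 0], [40, 1, -0.13, -0.15, 0], [40, 1, -0.14, -0.12, 0], [40, 1, -0.14, -0.12, 0], [40, 0.7, -0.1, -0.1, 0]]}}

```text
t: 4.8
tcp_pos: [0.5129, -0.2645, 0.0117]
tool_rot: [0.997, -0.071, 0.005, 0.016]
force: [-18.5, -2.7, 25.3]
finger_gap: 0.398
```

```bash
python3 - <<'E'
from h import *
goto(33,-262,.016,YAW)
p=snap('top')
print([(np.round(B(r['centre']),1),round(r['score'],2)) for r in models.pinpoint(p,'block1_center')][:5])
for b in blocks(p,amin=100):print(np.round(b,1),np.round(B(np.array(b[:2])/1000),1))
E
```

```text
t 4.8 tcp [ 0.5129 -0.2645  0.0117] bed [  22.3 -267.1] yaw -0.141 F [-18.5  -2.7  25.3] gap 0.398 q [-0.66  0.79  1.71 -0.04  0.62  1.08]
delta cm [1.14 0.35 0.43] turn -0.002
[(array([  67.4, -258.1]), 0.62), (array([-0.9,  2.7]), 0.4)]
[495.4  -7.1  62.   76.9  73.2] [-31.8 -14.8]
[513.4 111.6  90.5  77.2 -10.6] [-30.9 105.2]
[618.8 425.2  85.7  84.5 -88.8] [ 28.6 430.6]
```

{"name": "jog_arm", "arguments": {"commands": [[40, 0, 0, 0.6, 0], [40, 0.6, -0.08, 0, 0], [40, 0.4, -0.06, 0, 0]]}}

```text
t: 5.15
tcp_pos: [0.523, -0.2653, 0.0175]
tool_rot: [0.997, -0.07, 0.004, 0.015]
force: [-11.3, -1.1, 6.1]
finger_gap: 0.396
```

```bash
python3 - <<'E'
from h import *
goto(33,-262,.018,YAW)
p=snap('side')
print([(np.round(B(r['centre']),1),round(r['score'],2)) for r in models.pinpoint(p,'block1_center')][:5])
E
```

```text
t 5.15 tcp [ 0.523  -0.2653  0.0175] bed [  32.4 -266.4] yaw -0.141 F [-11.3  -1.1   6.1] gap 0.396 q [-0.65  0.78  1.68 -0.04  0.65  1.09]
delta cm [0.12 0.43 0.05] turn -0.002
[(array([  77.9, -256.1]), 0.59), (array([-35.3, 108.2]), 0.45)]
```

{"name": "jog_arm", "arguments": {"commands": [[40, 0.3, -0.04, 0, 0], [40, 0.3, -0.04, 0, 0]]}}

```text
t: 5.42
tcp_pos: [0.5229, -0.2649, 0.0174]
tool_rot: [0.997, -0.07, -0.004, 0.013]
force: [-12.2, -1.6, 7.4]
finger_gap: 0.405
```

```bash
python3 - <<'E'
from h import *
goto(-110,-28,.12,YAW)
E
```

```text
t 5.42 tcp [ 0.5229 -0.2649  0.0174] bed [  32.2 -266.1] yaw -0.14 F [-12.2  -1.6   7.4] gap 0.405 q [-0.65  0.79  1.67 -0.04  0.68  1.1 ]
delta cm [-10.67  25.59  10.26] turn -0.003
```

{"name": "jog_arm", "arguments": {"commands": [[40, -2, 0.3, 0.5, 0], [40, -1.5, 0, 3.5, 0], [40, -1.5, 0, 3.5, 0], [40, -1.5, 2, 3, 0], [40, -1.5, 3.5, 0, 0], [40, -1, 4, 0, 0], [40, -1, 4, 0, 0], [40, -1, 4, 0, 0]]}}

```text
t: 6.08
tcp_pos: [0.4278, -0.0984, 0.1278]
tool_rot: [0.997, -0.077, 0.014, 0.022]
force: [0.6, 0.3, -0.5]
finger_gap: 0.4
```

{"name": "jog_arm", "arguments": {"commands": [[40, 0, 4, 0, 0], [40, 0, 3, 0, 0], [40, 0, 0, 0, 0]]}}

```text
t: 6.33
tcp_pos: [0.4279, -0.0203, 0.129]
tool_rot: [0.997, -0.076, 0.017, 0.022]
force: [-0.2, -0.1, 0.0]
finger_gap: 0.399
```

```bash
python3 - <<'E'
from h import *
goto(-106,-28,.018,YAW)
p=snap('top')
for b in blocks(p,amin=100):print(np.round(b,1),np.round(B(np.array(b[:2])/1000),1))
E
```

```text
t 6.33 tcp [ 0.4279 -0.0203  0.129 ] bed [-96.8 -37.5] yaw -0.153 F [-0.2 -0.1  0. ] gap 0.399 q [-0.28  0.45  2.03 -0.06  0.62  1.49]
delta cm [ -0.78   1.07 -11.1 ] turn 0.01
[506.  -25.6  89.8  46.2 -15.7] [-18.6 -31.6]
[513.5 111.6  90.5  77.1 -10.6] [-30.8 105.2]
[ 570.3 -266.9   90.    76.3   -8.3] [  79.3 -261.3]
[618.7 425.2  85.7  84.5 -88.8] [ 28.6 430.6]
```

{"name": "jog_arm", "arguments": {"commands": [[40, -0.8, 1, -3.5, 0.01], [40, 0, 0, -4, 0], [40, 0, 0, -3, 0], [40, 0, 0, -0.6, 0], [40, 0, 0, 0, 0]]}}

```text
t: 6.8
tcp_pos: [0.4364, -0.0169, 0.0171]
tool_rot: [0.997, -0.071, 0.033, 0.025]
force: [0.6, 0.4, 0.7]
finger_gap: 0.399
```

```bash
python3 - <<'E'
from h import *
goto(32,-28,.018,YAW)
E
```

```text
t 6.8 tcp [ 0.4364 -0.0169  0.0171] bed [-88.8 -32.9] yaw -0.142 F [0.6 0.4 0.7] gap 0.399 q [-0.27  0.71  2.1  -0.14  0.26  1.57]
delta cm [12.03 -1.24  0.09] turn -0.001
```

{"name": "jog_arm", "arguments": {"commands": [[40, 0.3, 0.5, 0.05, 0], [40, 1, -0.1, -0.05, 0], [40, 1, -0.14, -0.05, 0], [40, 1, -0.14, -0.05, 0], [40, 1, -0.14, -0.05, 0], [40, 1, -0.14, -0.05, 0], [40, 1, -0.14, -0.05, 0]]}}

```text
t: 7.38
tcp_pos: [0.5043, -0.0226, 0.0239]
tool_rot: [0.996, -0.075, 0.035, 0.025]
force: [-1.5, 0.4, -0.6]
finger_gap: 0.399
```

```bash
python3 - <<'E'
from h import *
goto(32,-28,.018,YAW)
E
```

```text
t 7.38 tcp [ 0.5043 -0.0226  0.0239] bed [-20.8 -28.9] yaw -0.149 F [-1.5  0.4 -0.6] gap 0.399 q [-0.24  0.71  1.93 -0.09  0.42  1.56]
delta cm [ 5.24 -0.67 -0.59] turn 0.006
```

{"name": "jog_arm", "arguments": {"commands": [[40, 1, -0.12, -0.4, 0.006], [40, 1, -0.13, -0.2, 0], [40, 1, -0.13, -0.1, 0], [40, 1, -0.13, -0.1, 0], [40, 0.8, -0.11, -0.1, 0], [40, 0.5, -0.07, 0, 0], [40, 0.3, -0.04, 0, 0]]}}

```text
t: 7.97
tcp_pos: [0.5584, -0.0302, 0.0275]
tool_rot: [0.997, -0.073, 0.031, 0.025]
force: [-3.3, -1.1, -0.6]
finger_gap: 0.398
```

```bash
python3 - <<'E'
from h import *
goto(-100,105,.11,YAW)
E
```

```text
t 7.97 tcp [ 0.5584 -0.0302  0.0275] bed [ 33.9 -28.7] yaw -0.146 F [-3.3 -1.1 -0.6] gap 0.398 q [-0.23  0.74  1.78 -0.08  0.55  1.55]
delta cm [-11.34  15.14   8.25] turn 0.003
```

{"name": "jog_arm", "arguments": {"commands": [[40, 0, 0, -0.7, 0], [40, 0.4, -0.06, -0.2, 0], [40, 0.4, -0.06, -0.1, 0], [40, 0.3, -0.04, 0, 0]]}}

```text
t: 8.3
tcp_pos: [0.5583, -0.03, 0.0202]
tool_rot: [0.997, -0.073, 0.019, 0.024]
force: [-4.9, -1.4, -0.8]
finger_gap: 0.399
```

```bash
python3 - <<'E'
from h import *
goto(-100,105,.11,YAW)
E
```

```text
t 8.3 tcp [ 0.5583 -0.03    0.0202] bed [ 33.7 -28.5] yaw -0.147 F [-4.9 -1.4 -0.8] gap 0.399 q [-0.23  0.76  1.77 -0.08  0.57  1.55]
delta cm [-11.33  15.12   8.98] turn 0.004
```

{"name": "jog_arm", "arguments": {"commands": [[40, -2.5, 0.3, 1, 0], [40, -2.5, 1.5, 2, 0], [40, -2.5, 3, 1, 0], [40, -2, 3.5, 0, 0], [40, -1.5, 3.5, 0, 0], [40, -0.8, 3.3, 0, 0], [40, 0, 0, 0, 0]]}}

```text
t: 8.88
tcp_pos: [0.4488, 0.1212, 0.0682]
tool_rot: [0.996, -0.079, 0.033, 0.024]
force: [-0.1, -0.6, 0.4]
finger_gap: 0.401
```

```bash
python3 - <<'E'
from h import *
goto(-97,105,.018,YAW)
p=snap('top')
for b in blocks(p,amin=100):print(np.round(b,1),np.round(B(np.array(b[:2])/1000),1))
E
```

```text
t 8.88 tcp [0.4488 0.1212 0.0682] bed [-96.3 105.5] yaw -0.158 F [-0.1 -0.6  0.4] gap 0.401 q [ 0.06  0.6   2.   -0.12  0.48  1.9 ]
delta cm [-0.08 -0.04 -5.02] turn 0.015
[517.1 111.   90.7  69.8 -11.1] [-27.2 105.2]
[ 570.3 -266.9   90.    76.2   -8.3] [  79.4 -261.3]
[605.1 -33.   90.3  76.   -8.3] [ 80.4 -24.8]
[618.8 425.2  85.7  84.5 -88.8] [ 28.6 430.6]
```

{"name": "jog_arm", "arguments": {"commands": [[40, 0, 0, -3.5, 0.015], [40, -0.3, 0, -1.4, 0], [40, 0.8, -0.11, -0.1, 0], [40, 1, -0.14, -0.1, 0], [40, 1, -0.14, -0.1, 0], [40, 1, -0.14, -0.1, 0], [40, 1, -0.14, -0.1, 0], [40, 1, -0.14, -0.1, 0]]}}

```text
t: 9.6
tcp_pos: [0.5156, 0.1077, 0.018]
tool_rot: [0.996, -0.073, 0.039, 0.023]
force: [-3.6, 0.8, 2.3]
finger_gap: 0.398
```

```bash
python3 - <<'E'
from h import *
goto(33,105,.018,YAW)
E
```

```text
t 9.6 tcp [0.5156 0.1077 0.018 ] bed [-28.2 101.7] yaw -0.146 F [-3.6  0.8  2.3] gap 0.398 q [ 0.02  0.74  1.87 -0.12  0.46  1.85]
delta cm [ 6.11 -0.55 -0.  ] turn 0.002
```

{"name": "jog_arm", "arguments": {"commands": [[40, 1, -0.14, -0.1, 0], [40, 1, -0.14, -0.08, 0], [40, 1, -0.14, -0.08, 0], [40, 1, -0.14, -0.08, 0], [40, 1, -0.14, -0.08, 0], [40, 0.9, -0.12, -0.05, 0], [40, 0.5, -0.07, 0, 0], [40, 0.4, -0.06, 0, 0]]}}

```text
t: 10.27
tcp_pos: [0.5768, 0.0946, 0.0191]
tool_rot: [0.996, -0.079, 0.019, 0.022]
force: [-6.7, 6.1, 0.4]
finger_gap: 0.397
```

```bash
python3 - <<'E'
from h import *
goto(33,105,.018,YAW)
E
```

```text
t 10.27 tcp [0.5768 0.0946 0.0191] bed [34.2 97.5] yaw -0.157 F [-6.7  6.1  0.4] gap 0.397 q [-0.    0.78  1.69 -0.08  0.64  1.79]
delta cm [-0.02  0.76 -0.11] turn 0.014
```

{"name": "jog_arm", "arguments": {"commands": [[40, -2, 0.3, 0.5, 0], [40, 0, 0, 4, 0.1], [40, 0, -1, 3.5, 0.12], [30, 0, -2.5, 3, 0.12], [30, 0, -4, 0, 0.12], [30, 0, -4, 0, 0.12], [30, 0, -4, 0, 0.12], [30, 0, -4, 0, 0.12]]}}

```text
t: 10.93
tcp_pos: [0.5721, -0.0796, 0.1443]
tool_rot: [0.952, 0.303, 0.039, 0.017]
force: [0.6, 0.3, -0.7]
finger_gap: 0.301
```

{"name": "jog_arm", "arguments": {"commands": [[30, 0, -4, 0, 0.12], [30, 0, -4, 0, 0.12], [30, 0, -4, 0, 0.12], [30, 0, -4, 0, 0.12], [30, 0, -4, 0, 0.12], [30, 0, -4, 0, 0.12], [30, 0, 0, 0, 0]]}}

```text
t: 11.52
tcp_pos: [0.5831, -0.3224, 0.1598]
tool_rot: [0.793, 0.606, 0.053, 0.021]
force: [0.3, -0.9, 0.6]
finger_gap: 0.301
```

```bash
python3 - <<'E'
from h import *
goto(82,-340,.018,YAW+np.pi/2)
p=snap('top')
for b in blocks(p,amin=100):print(np.round(b,1),np.round(B(np.array(b[:2])/1000),1))
E
```

```text
t 11.52 tcp [ 0.5831 -0.3224  0.1598] bed [ 100.  -314.4] yaw 1.305 F [ 0.3 -0.9  0.6] gap 0.301 q [-0.72  0.64  1.45  0.11  0.99 -0.51]
delta cm [ -2.14  -2.28 -14.18] turn 0.122
[ 5.764e+02 -2.645e+02  9.070e+01  7.420e+01 -4.000e-01] [  85.1 -258. ]
[604.9 -32.9  90.5  76.3  -8.5] [ 80.2 -24.7]
[618.7 425.2  85.8  84.5 -88.8] [ 28.6 430.6]
[623.2  90.2  90.4  76.3  -8.3] [80.8 99.7]
```

{"name": "jog_arm", "arguments": {"commands": [[30, -2.1, -2.5, -2, 0.12], [30, 0, 0, -4, 0], [30, 0, 0, -4, 0], [30, 0, 0, -3, 0], [30, 0, 0, 0, 0]]}}

```text
t: 11.98
tcp_pos: [0.5683, -0.3543, 0.0383]
tool_rot: [0.758, 0.649, 0.058, 0.03]
force: [-0.3, 0.4, -0.0]
finger_gap: 0.296
```

```bash
python3 - <<'E'
from h import *
goto(82,-335,.020,YAW+np.pi/2)
p=snap('side');cv2.imwrite('pics/s2.png',cv2.resize(p['image'][200:420,240:460,::-1],None,fx=2.7,fy=2.7))
E
```

```text
t 11.98 tcp [ 0.5683 -0.3543  0.0383] bed [  89.9 -348.1] yaw 1.417 F [-0.3  0.4 -0. ] gap 0.296 q [-0.77  0.8   1.51  0.16  0.76 -0.73]
delta cm [-0.59  1.41 -1.83] turn 0.011
```

View pics/s2.png

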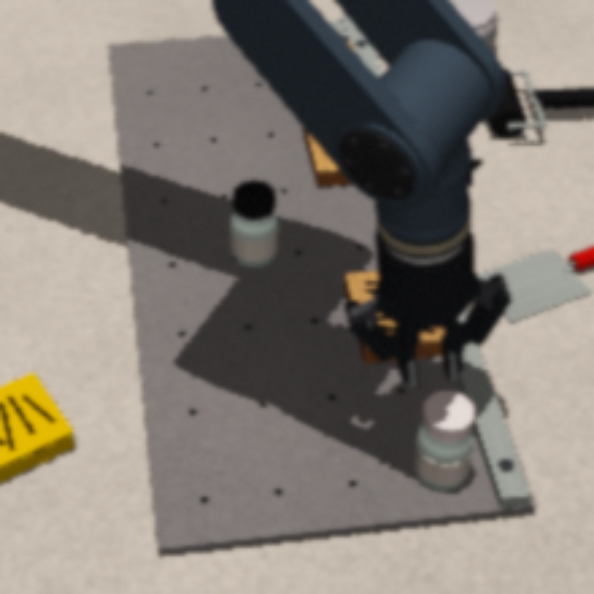

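{"name": "jog_arm", "arguments": {"commands": [[30, -0.9, 0.5, -1, 0.01], [30, 0, 0.5, -0.8, 0], [30, 0, 0, 0, 0]]}}

```text
t: 12.28
tcp_pos: [0.5652, -0.3478, 0.0292]
tool_rot: [0.754, 0.653, 0.059, 0.038]
force: [0.1, -0.1, -1.3]
finger_gap: 0.298
```

```bash
python3 - <<'E'
from h import *
goto(82,-110,.020,YAW+np.pi/2)
E
```

```text
t 12.28 tcp [ 0.5652 -0.3478  0.0292] bed [  85.9 -342. ] yaw 1.427 F [ 0.1 -0.1 -1.3] gap 0.298 q [-0.77  0.81  1.54  0.17  0.71 -0.75]
delta cm [ 2.92 23.02 -0.92] turn 0.0
```

{"name": "jog_arm", "arguments": {"commands": [[30, -0.2, 1, -0.7, 0], [30, 0.05, 1, -0.4, 0], [30, 0.1, 1, -0.2, 0], [30, 0.14, 1, -0.1, 0], [30, 0.14, 1, -0.1, 0], [30, 0.14, 1, -0.1, 0]]}}

```text
t: 12.78
tcp_pos: [0.5765, -0.2911, 0.0234]
tool_rot: [0.753, 0.653, 0.059, 0.049]
force: [-2.9, -3.8, 0.3]
finger_gap: 0.3
```

```bash
python3 - <<'E'
from h import *
goto(82,-112,.020,YAW+np.pi/2)
p=snap('side')
print([(np.round(B(r['centre']),1),round(r['score'],2)) for r in models.pinpoint(p,'block1_center')][:5])
E
```

```text
t 12.78 tcp [ 0.5765 -0.2911  0.0234] bed [  89.  -284.3] yaw 1.428 F [-2.9 -3.8  0.3] gap 0.3 q [-0.69  0.8   1.62  0.17  0.62 -0.68]
delta cm [ 1.77 17.16 -0.34] turn -0.001
[]
```

{"name": "jog_arm", "arguments": {"commands": [[30, -0.2, 1.1, -0.1, 0], [30, 0, 1.1, -0.1, 0], [30, 0, 1.1, -0.1, 0], [30, 0.05, 1.1, -0.1, 0], [30, 0.05, 1.1, -0.1, 0], [30, 0.1, 1.1, -0.1, 0]]}}

```text
t: 13.38
tcp_pos: [0.5809, -0.2228, 0.0193]
tool_rot: [0.754, 0.652, 0.061, 0.055]
force: [0.0, -2.1, 2.6]
finger_gap: 0.302
```

```bash
python3 - <<'E'
from h import *
goto(82,-112,.020,YAW+np.pi/2)
p=snap('top')
for b in blocks(p,amin=100):print(np.round(b,1),np.round(B(np.array(b[:2])/1000),1))
E
```

```text
t 13.38 tcp [ 0.5809 -0.2228  0.0193] bed [  83.5 -216.1] yaw 1.426 F [ 0.  -2.1  2.6] gap 0.302 q [-0.59  0.78  1.7   0.18  0.53 -0.59]
delta cm [ 1.33 10.33  0.07] turn 0.002
[ 600.8 -161.9   71.7   40.4   -7.9] [  94.6 -153. ]
[605.4 -31.8  87.3  75.7  -8.4] [ 80.6 -23.5]
[618.8 425.2  85.7  84.5 -88.8] [ 28.6 430.6]
[623.3  90.3  90.4  75.9  -8.5] [80.9 99.8]
```

{"name": "jog_arm", "arguments": {"commands": [[30, 0.1, 1.1, -0.05, 0], [30, 0.1, 1.1, -0.05, 0], [30, 0.1, 1.1, -0.05, 0], [30, 0.1, 1.1, -0.05, 0], [30, 0.12, 1.1, -0.05, 0], [30, 0.12, 1.1, -0.05, 0]]}}

```text
t: 13.93
tcp_pos: [0.5885, -0.1503, 0.0164]
tool_rot: [0.753, 0.653, 0.061, 0.056]
force: [-1.2, -6.4, 5.6]
finger_gap: 0.298
```

```bash
python3 - <<'E'
from h import *
goto(82,-112,.020,YAW+np.pi/2)
E
```

```text
t 13.93 tcp [ 0.5885 -0.1503  0.0164] bed [  80.8 -143.2] yaw 1.428 F [-1.2 -6.4  5.6] gap 0.298 q [-0.47  0.78  1.74  0.15  0.48 -0.46]
delta cm [0.57 3.07 0.36] turn -0.0
```

{"name": "jog_arm", "arguments": {"commands": [[30, 0.15, 0.8, 0.4, 0], [30, 0.12, 0.8, 0, 0], [30, 0.12, 0.8, 0, 0], [30, 0.1, 0.6, 0, 0], [30, 0.06, 0.4, 0, 0], [30, 0.06, 0.4, 0, 0]]}}

```text
t: 14.43
tcp_pos: [0.5942, -0.1162, 0.0192]
tool_rot: [0.75, 0.657, 0.056, 0.061]
force: [-9.1, -22.8, -1.5]
finger_gap: 0.298
```

```bash
python3 - <<'E'
from h import *
goto(82,-112,.020,YAW+np.pi/2)
p=snap('top')
for b in blocks(p,amin=100):print(np.round(b,1),np.round(B(np.array(b[:2])/1000),1))
E
```

```text
t 14.43 tcp [ 0.5942 -0.1162  0.0192] bed [  81.5 -108.7] yaw 1.439 F [ -9.1 -22.8  -1.5] gap 0.298 q [-0.4   0.77  1.75  0.11  0.47 -0.36]
delta cm [ 0.   -0.34  0.08] turn -0.011
[618.8 425.2  85.7  84.5 -88.8] [ 28.6 430.6]
[615.9  41.8 237.6  76.8  -8.5] [80.4 50.8]
```

{"name": "jog_arm", "arguments": {"commands": [[30, -0.2, -1.5, 0.2, 0], [30, 0, -0.5, 3.5, 0], [30, 0, 0, 4, 0], [0, -1, 0, 3.5, 0], [0, -2, 2, 1, 0], [0, -2, 3.5, 0, -0.02], [0, -2, 3.5, 0, -0.02], [0, -1.4, 3.8, 0, -0.02]]}}

```text
t: 15.15
tcp_pos: [0.5047, -0.0083, 0.1411]
tool_rot: [0.776, 0.626, 0.054, 0.058]
force: [-0.4, 1.6, -0.6]
finger_gap: -0.003
```

{"name": "jog_arm", "arguments": {"commands": [[0, -1.4, 3.8, 0, -0.02], [0, -1.4, 3.8, 0, -0.02], [0, -1.4, 3.8, 0, -0.02], [0, -1.4, 3.8, 0, -0.02], [0, -1.4, 3.8, 0, 0], [0, -1.4, 3.8, 0, 0], [0, -1.4, 3.8, 0, 0]]}}

```text
t: 15.73
tcp_pos: [0.3948, 0.2626, 0.1402]
tool_rot: [0.805, 0.589, 0.048, 0.055]
force: [0.1, 0.4, 0.3]
finger_gap: 0.001
```

```bash
python3 - <<'E'
from h import *
s,y=tool()
p=snap('top')
for b in blocks(p,amin=100):print(np.round(b,1),np.round(B(np.array(b[:2])/1000),1))
cv2.imwrite('pics/t3.png',cv2.resize(p['image'][150:300,160:430,::-1],None,fx=2.9,fy=2.9,interpolation=cv2.INTER_CUBIC))
print([(np.round(r['centre'],3),round(r['score'],2)) for k in ('endstop','laybar','ridge') for r in models.pinpoint(p,k)][:5])
p=snap('side')
print([(np.round(r['centre'],3),round(r['score'],2)) for k in ('endstop','laybar','ridge') for r in models.pinpoint(p,k)][:5])
cv2.imwrite('pics/s3.png',cv2.resize(p['image'][160:340,240:480,::-1],None,fx=3.2,fy=3.2,interpolation=cv2.INTER_CUBIC))
E
```

```text
t 15.73 tcp [0.3948 0.2626 0.1402] bed [-169.8  237.8] yaw 1.263 F [0.1 0.4 0.3] gap 0.001 q [ 0.4   0.45  1.96 -0.15  0.61  0.83]
[618.8 425.2  85.7  84.5 -88.8] [ 28.6 430.6]
[611.8  26.3 271.4  81.5 -10.2] [78.6 34.9]
[(array([0.641, 0.165, 0.03 ]), 0.66), (array([0.435, 0.396, 0.053]), 0.5), (array([0.679, 0.154, 0.028]), 0.64), (array([0.631, 0.118, 0.025]), 0.53), (array([0.435, 0.398, 0.051]), 0.59)]
[(array([0.635, 0.16 , 0.028]), 0.74), (array([0.674, 0.156, 0.03 ]), 0.9), (array([0.634, 0.161, 0.03 ]), 0.31), (array([0.435, 0.392, 0.054]), 0.44)]
```

View pics/t3.png

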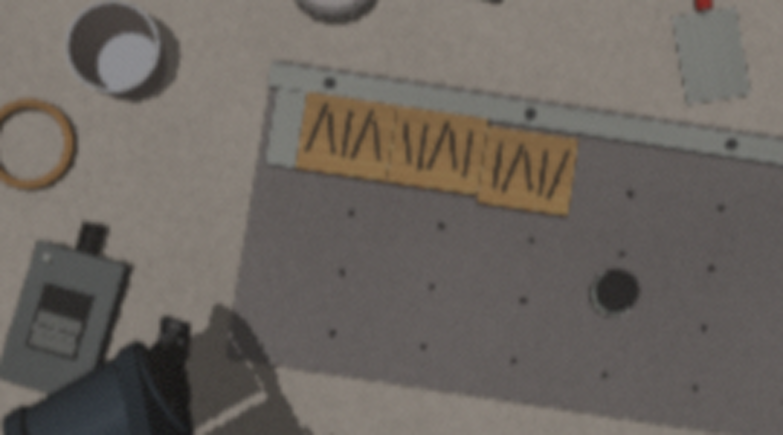

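View pics/s3.png

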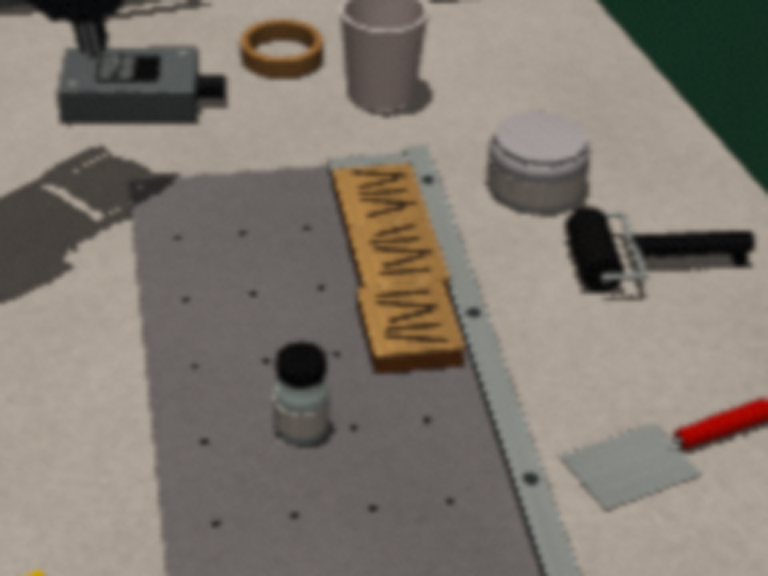

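{"name": "jog_arm", "arguments": {"commands": [[0, 1.5, -3.8, 0, 0.02], [0, 1.5, -3.8, 0, 0.02], [0, 1.5, -3.8, 0, 0.02], [0, 1.5, -3.8, 0, 0.02], [0, 1.5, -3.8, 0, 0.02], [0, 1.5, -3.8, 0, 0.02], [0, 1.5, -3.8, 0, 0.02], [0, 1.2, -3.0, 0, 0.02]]}}

```text
t: 16.8
tcp_pos: [0.5133, -0.0466, 0.1406]
tool_rot: [0.757, 0.649, 0.054, 0.051]
force: [0.4, 0.8, 0.4]
finger_gap: -0.0
```

```bash
python3 - <<'E'
from h import *
goto(3,-57,.02,YAW+np.pi/2)
E
```

```text
t 16.8 tcp [ 0.5133 -0.0466  0.1406] bed [ -8.5 -51.3] yaw 1.418 F [0.4 0.8 0.4] gap -0.0 q [-0.33  0.48  1.9   0.07  0.62 -0.24]
delta cm [  1.06  -0.73 -12.06] turn 0.01
```

{"name": "jog_arm", "arguments": {"commands": [[0, 0.2, -0.7, -4, 0], [0, -0.2, 0, -4, 0], [0, -0.2, 0, -3.2, 0], [0, 0, 0, -1, 0], [0, 0, 0, -0.5, 0]]}}

```text
t: 17.22
tcp_pos: [0.5204, -0.0787, 0.0132]
tool_rot: [0.767, 0.636, 0.058, 0.063]
force: [1.0, 0.1, 0.8]
finger_gap: -0.001
```

```bash
python3 - <<'E'
from h import *
goto(32,-56,.02,YAW+np.pi/2)
E
```

```text
t 17.22 tcp [ 0.5204 -0.0787  0.0132] bed [  3.1 -82.1] yaw 1.384 F [1.  0.1 0.8] gap -0.001 q [-0.39  0.74  1.96  0.16  0.28 -0.35]
delta cm [3.23 2.17 0.68] turn 0.043
```

{"name": "jog_arm", "arguments": {"commands": [[0, 0, 1.3, 0.5, 0.02], [0, 0, 1.2, 0, 0.02], [0, 0.6, 0, 0, 0]]}}

```text
t: 17.47
tcp_pos: [0.524, -0.0553, 0.0178]
tool_rot: [0.756, 0.649, 0.058, 0.059]
force: [-1.0, 0.5, -0.1]
finger_gap: 0.002
```

```bash
python3 - <<'E'
from h import *
goto(32,-56,.02,YAW+np.pi/2)
E
```

```text
t 17.47 tcp [ 0.524  -0.0553  0.0178] bed [  3.4 -58.5] yaw 1.419 F [-1.   0.5 -0.1] gap 0.002 q [-0.34  0.73  1.95  0.14  0.3  -0.32]
delta cm [ 2.87 -0.16  0.22] turn 0.009
```

{"name": "jog_arm", "arguments": {"commands": [[0, 0.8, -0.08, 0, 0.01], [0, 0.8, -0.1, -0.05, 0], [0, 0.6, -0.08, -0.05, 0], [0, 0.5, -0.07, 0, 0], [0, 0.4, -0.05, 0, 0]]}}

```text
t: 17.88
tcp_pos: [0.5539, -0.0557, 0.0202]
tool_rot: [0.75, 0.656, 0.056, 0.055]
force: [-15.1, -4.0, 7.5]
finger_gap: 0.002
```

```bash
python3 - <<'E'
from h import *
goto(32,-56,.02,YAW+np.pi/2)
E
```

```text
t 17.88 tcp [ 0.5539 -0.0557  0.0202] bed [ 33.  -54.6] yaw 1.437 F [-15.1  -4.    7.5] gap 0.002 q [-0.32  0.74  1.87  0.11  0.38 -0.29]
delta cm [-0.12 -0.13 -0.02] turn -0.009
```

{"name": "jog_arm", "arguments": {"commands": [[0, -1.5, 0.2, 0.3, 0], [0, -0.5, 0, 3.8, 0], [30, 0, 0, 3.8, 0], [30, 1.2, -1.5, 1, 0], [30, 2.2, -3, 0, 0], [30, 2.2, -3, 0, 0], [30, 0, -1, 0, 0]]}}

```text
t: 18.47
tcp_pos: [0.5904, -0.1381, 0.1137]
tool_rot: [0.748, 0.659, 0.054, 0.053]
force: [0.7, -0.1, 0.4]
finger_gap: 0.297
```

```bash
python3 - <<'E'
from h import *
goto(82,-130,.02,YAW+np.pi/2)
p=snap('top')
for b in blocks(p,amin=100):print(np.round(b,1),np.round(B(np.array(b[:2])/1000),1))
E
```

```text
t 18.47 tcp [ 0.5904 -0.1381  0.1137] bed [  80.9 -130.9] yaw 1.444 F [ 0.7 -0.1  0.4] gap 0.297 q [-0.44  0.61  1.7   0.09  0.69 -0.38]
delta cm [ 0.12  0.07 -9.37] turn -0.017
[618.8 425.2  85.4  84.8 -89.7] [ 28.6 430.7]
[613.8  27.9 265.7  76.4  -8.3] [80.4 36.7]
```

{"name": "jog_arm", "arguments": {"commands": [[30, 0, -0.4, -3.5, -0.015], [30, 0, 0, -3.5, 0], [30, 0, 0, -2, 0], [30, 0, 0, -0.5, 0]]}}

```text
t: 18.85
tcp_pos: [0.5918, -0.1441, 0.0198]
tool_rot: [0.754, 0.652, 0.055, 0.057]
force: [-0.2, 0.5, -0.2]
finger_gap: 0.299
```

```bash
python3 - <<'E'
from h import *
goto(82,-110,.02,YAW+np.pi/2)
E
```

```text
t 18.85 tcp [ 0.5918 -0.1441  0.0198] bed [  83.1 -136.7] yaw 1.425 F [-0.2  0.5 -0.2] gap 0.299 q [-0.45  0.77  1.73  0.12  0.49 -0.4 ]
delta cm [0.27 2.66 0.02] turn 0.003
```

{"name": "jog_arm", "arguments": {"commands": [[30, 0.1, 0.8, -0.05, 0], [30, 0.12, 0.7, -0.05, 0], [30, 0.12, 0.7, 0, 0], [30, 0.09, 0.5, 0, 0], [30, 0.06, 0.4, 0, 0]]}}

```text
t: 19.27
tcp_pos: [0.5944, -0.1161, 0.0196]
tool_rot: [0.751, 0.656, 0.05, 0.06]
force: [-13.8, -33.3, -4.9]
finger_gap: 0.298
```

```bash
python3 - <<'E'
from h import *
goto(82,-110,.02,YAW+np.pi/2)
E
```

```text
t 19.27 tcp [ 0.5944 -0.1161  0.0196] bed [  81.7 -108.5] yaw 1.436 F [-13.8 -33.3  -4.9] gap 0.298 q [-0.4   0.77  1.74  0.08  0.48 -0.33]
delta cm [ 0.01 -0.15  0.04] turn -0.009
```

{"name": "jog_arm", "arguments": {"commands": [[30, -0.1, -1.2, 0, 0], [30, -0.1, -0.8, 3, 0], [30, 0, 0, 4, 0], [0, -1, 0, 3.5, 0], [0, -2, 2, 1, 0], [0, -2, 3.5, 0, -0.02], [0, -2, 3.5, 0, -0.02], [0, -1.4, 3.8, 0, -0.02]]}}

```text
t: 19.93
tcp_pos: [0.5154, -0.0124, 0.1512]
tool_rot: [0.772, 0.629, 0.054, 0.076]
force: [-0.1, 0.4, 0.6]
finger_gap: -0.004
```

{"name": "jog_arm", "arguments": {"commands": [[0, -1.4, 3.8, 0, -0.02], [0, -1.4, 3.8, 0, -0.02], [0, -1.4, 3.8, 0, -0.02], [0, -1.4, 3.8, 0, -0.02], [0, -1.4, 3.8, 0, 0], [0, -1.4, 3.8, 0, 0], [0, -1, 3.8, 0, 0]]}}

```text
t: 20.52
tcp_pos: [0.4169, 0.2635, 0.1631]
tool_rot: [0.797, 0.595, 0.061, 0.084]
force: [1.7, -0.3, 0.4]
finger_gap: -0.003
```

```bash
python3 - <<'E'
from h import *
s,y=tool()
p=snap('top')
for b in blocks(p,amin=100):print(np.round(b,1),np.round(B(np.array(b[:2])/1000),1))
q=snap('side')
print([(np.round(r['centre'],3),round(r['score'],2)) for r in models.pinpoint(q,'ridge')][:5])
a=cv2.resize(p['image'][150:250,220:380,::-1],None,fx=5,fy=5,interpolation=cv2.INTER_CUBIC)[:350]
b=cv2.resize(q['image'][200:290,310:400,::-1],None,fx=2.6,fy=2.6,interpolation=cv2.INTER_CUBIC)
c=cv2.resize(q['image'][150:240,230:350,::-1],None,fx=2.6,fy=2.6,interpolation=cv2.INTER_CUBIC)
o=np.zeros((600,800,3),np.uint8);o[:350]=a;o[355:355+b.shape[0],:b.shape[1]]=b;o[355:355+c.shape[0],300:300+c.shape[1]]=c
cv2.imwrite('pics/c4.png',o)
E
```

```text
t 20.52 tcp [0.4169 0.2635 0.1631] bed [-148.1  241.9] yaw 1.281 F [ 1.7 -0.3  0.4] gap -0.003 q [ 0.42  0.43  1.92 -0.23  0.65  0.88]
[618.8 425.2  85.7  84.5 -88.8] [ 28.6 430.6]
[613.5  25.8 269.8  76.3  -8.3] [80.4 34.6]
[(array([0.435, 0.392, 0.053]), 0.39)]
```

View pics/c4.png

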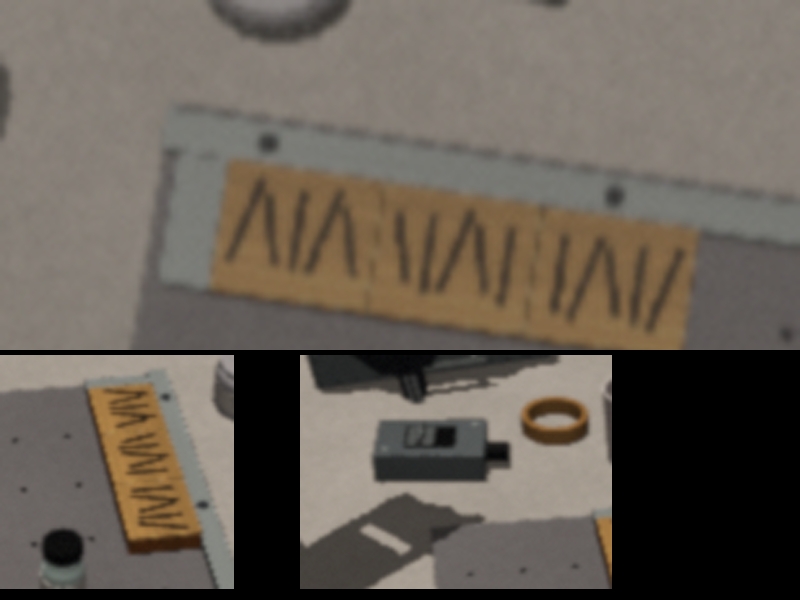

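{"name": "jog_arm", "arguments": {"commands": [[0, -0.2, 3.5, 0, 0], [0, -0.2, 3.5, 0, 0], [0, -0.2, 3.5, 0, 0], [0, -0.1, 3.3, -1, 0], [0, 0, 0, -3.5, 0], [0, 0, 0, -3, 0], [0, 0, 0, 0, 0]]}}

```text
t: 21.25
tcp_pos: [0.4159, 0.4075, 0.0956]
tool_rot: [0.798, 0.593, 0.071, 0.085]
force: [-1.1, -1.0, -0.7]
finger_gap: -0.004
```

```bash
python3 - <<'E'
from h import *
s,y=tool();print((np.array([.410,.401,.046])-s['tcp_pos'])*100,-.28+np.pi/2-y)
E
```

```text
t 21.25 tcp [0.4159 0.4075 0.0956] bed [-169.6  384.2] yaw 1.279 F [-1.1 -1.  -0.7] gap -0.004 q [ 0.67  0.64  1.74 -0.29  0.65  1.19]
[-0.58945702 -0.64943601 -4.96382912] 0.012004898336910097
```

{"name": "jog_arm", "arguments": {"commands": [[0, -0.7, -0.5, -2, 0], [0, -0.4, 0, -1.5, 0], [0, 0, 0, -0.8, 0], [0, 0, 0, 0, 0]]}}

```text
t: 21.58
tcp_pos: [0.4088, 0.3992, 0.0559]
tool_rot: [0.799, 0.59, 0.073, 0.086]
force: [0.3, 0.3, 0.2]
finger_gap: -0.001
```

```bash
python3 - <<'E'
from h import *
s,y=tool();print((np.array([.410,.401,.046])-s['tcp_pos'])*100,-.28+np.pi/2-y)
q=snap('side')
cv2.imwrite('pics/s5.png',cv2.resize(q['image'][150:230,230:350,::-1],None,fx=6,fy=6,interpolation=cv2.INTER_CUBIC))
E
```

```text
t 21.58 tcp [0.4088 0.3992 0.0559] bed [-175.5  375. ] yaw 1.273 F [0.3 0.3 0.2] gap -0.001 q [ 0.67  0.7   1.79 -0.35  0.54  1.26]
[ 0.12085135  0.17767924 -0.98628829] 0.018106965370319417
```

View pics/s5.png

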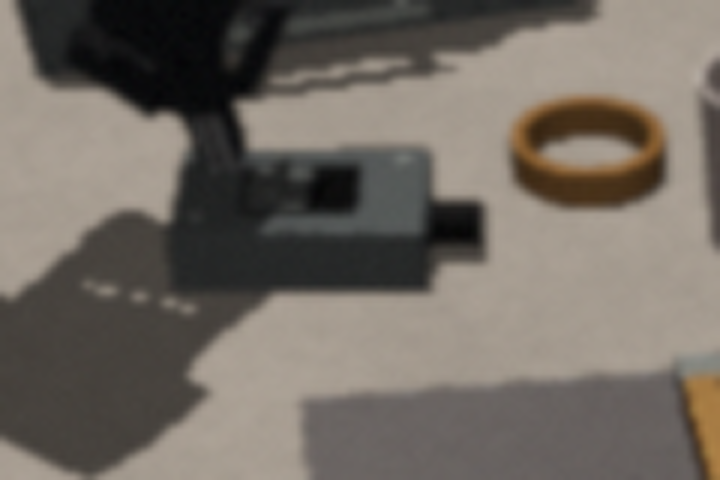

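{"name": "jog_arm", "arguments": {"commands": [[0, 0, 0.1, -0.8, 0.01], [0, 0.4, -0.12, -0.3, 0], [0, 0.5, -0.14, -0.1, 0], [0, 0.5, -0.14, 0, 0], [0, 0.5, -0.14, 0, 0]]}}

```text
t: 22.05
tcp_pos: [0.432, 0.3958, 0.0484]
tool_rot: [0.796, 0.594, 0.077, 0.085]
force: [-2.8, 1.2, -0.9]
finger_gap: 0.004
```

```bash
python3 - <<'E'
from h import *
s,y=tool();print((np.array([.435,.394,.046])-s['tcp_pos'])*100)
E
```

```text
t 22.05 tcp [0.432  0.3958 0.0484] bed [-152.   374.9] yaw 1.281 F [-2.8  1.2 -0.9] gap 0.004 q [ 0.64  0.72  1.76 -0.34  0.53  1.21]
[ 0.3004052  -0.17901541 -0.23989811]
```

{"name": "jog_arm", "arguments": {"commands": [[0, 0.3, -0.08, -0.3, 0], [0, 0.4, -0.11, -0.15, 0], [0, 0.4, -0.11, -0.1, 0], [0, 0.3, -0.08, 0, 0]]}}

```text
t: 22.38
tcp_pos: [0.4493, 0.3918, 0.0434]
tool_rot: [0.796, 0.594, 0.078, 0.086]
force: [0.5, 0.2, -0.1]
finger_gap: 0.004
```

```bash
python3 - <<'E'
from h import *
s,y=tool()
for n in('side','top'):
  p=snap(n);print([(np.round(r['centre'],3),round(r['score'],2)) for r in models.pinpoint(p,'ridge')][:5])
E
```

```text
t 22.38 tcp [0.4493 0.3918 0.0434] bed [-134.4  373.5] yaw 1.281 F [ 0.5  0.2 -0.1] gap 0.004 q [ 0.61  0.73  1.74 -0.34  0.53  1.18]
[(array([0.672, 0.156, 0.028]), 0.57), (array([0.455, 0.386, 0.052]), 0.54)]
[(array([0.626, 0.115, 0.016]), 0.65), (array([0.461, 0.392, 0.055]), 0.39)]
```

{"name": "jog_arm", "arguments": {"commands": [[0, -1, 0.28, 0.3, 0], [0, -0.5, 0, 3.5, 0], [0, 0, 0, 4, 0], [0, -1, -3, 2, 0], [0, 0, -4, 0, 0], [0, 0, -3, 0, 0], [0, 0, 0, 0, 0]]}}

```text
t: 23.17
tcp_pos: [0.4178, 0.2951, 0.1452]
tool_rot: [0.794, 0.597, 0.079, 0.086]
force: [0.0, -0.9, 0.3]
finger_gap: 0.002
```

```bash
python3 - <<'E'
from h import *
s,y=tool()
p=snap('top')
for b in blocks(p,amin=100):print(np.round(b,1),np.round(B(np.array(b[:2])/1000),1))
q=snap('side')
for w in(p,q):
  for k in('ridge','jar1','endstop'):print(k,[(np.round(r['centre'],3),round(r['score'],2)) for r in models.pinpoint(w,k)][:5])
a=cv2.resize(p['image'][150:290,150:500,::-1],None,fx=2.28,fy=2.28,interpolation=cv2.INTER_CUBIC)
c=cv2.resize(q['image'][150:280,230:430,::-1],None,fx=2.1,fy=2.1,interpolation=cv2.INTER_CUBIC)
o=np.zeros((600,800,3),np.uint8);o[:a.shape[0],:a.shape[1]]=a[:,:800];o[325:325+c.shape[0],:c.shape[1]]=c
cv2.imwrite('pics/c6.png',o)
E
```

```text
t 23.17 tcp [0.4178 0.2951 0.1452] bed [-151.8  273.3] yaw 1.29 F [ 0.  -0.9  0.3] gap 0.002 q [ 0.48  0.47  1.92 -0.26  0.58  0.97]
[618.8 425.2  85.7  84.5 -88.8] [ 28.6 430.6]
[613.4  25.9 269.8  76.3  -8.3] [80.3 34.7]
ridge [(array([0.459, 0.392, 0.052]), 0.54), (array([0.613, 0.031, 0.011]), 0.36), (array([0.792, 0.002, 0.004]), 0.36), (array([0.618, 0.03 , 0.023]), 0.16)]
jar1 [(array([ 0.477, -0.142,  0.013]), 0.8), (array([ 0.546, -0.424,  0.015]), 0.7)]
endstop [(array([0.639, 0.164, 0.028]), 0.73)]
ridge [(array([0.455, 0.387, 0.052]), 0.4)]
jar1 [(array([ 0.476, -0.139,  0.017]), 0.65), (array([ 0.548, -0.43 ,  0.014]), 0.59)]
endstop [(array([0.633, 0.162, 0.025]), 0.91), (array([ 0.475, -0.141,  0.018]), 0.53)]
```

View pics/c6.png

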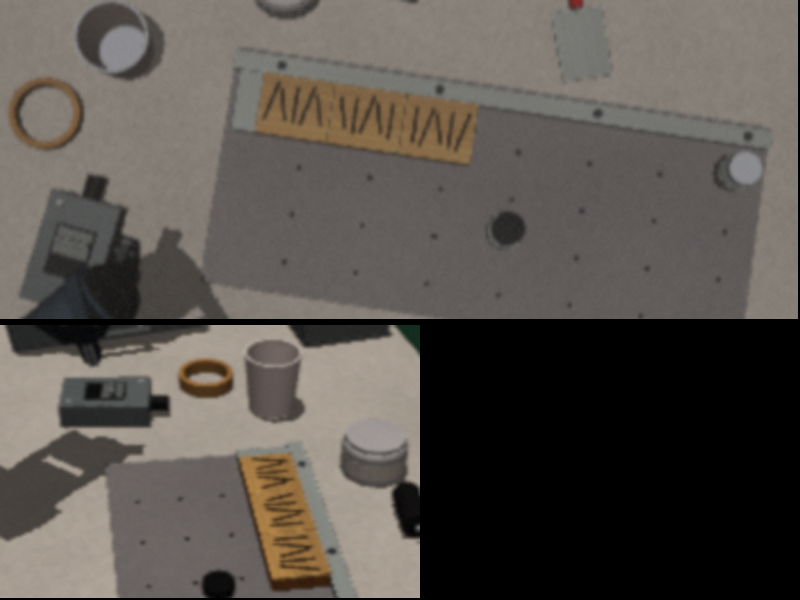

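The picture shows the ridge at the gland end of its slot (about (110,390) in the lower view). The row is straight against the lay bar and end stop, and both jars stand where they were. I'm handing in.

```bash
python3 -c "
from station import workorder
print(workorder.sign_off())"
```

```text
the job is handed in; nothing more can be done
None
```

The three blocks stand in one row against the lay bar and the end stop, the switch is ON, and the job is handed in at about 23 s of the 72 s allowed.

- **What I did:** I pushed each block flat to the lay bar with two part-open fingers. Then I pushed the row along the bar against the end stop, and moved the ridge over its detent towards the cable gland.
- **What went wrong:** During the push along the bar, the last block came about 5 mm off it. I pushed it back and pressed the row against the stop again before touching the switch.
- **Row, last check:** It measures 269.8 × 76.3 mm against a nominal 270 × 76, and its direction matches the bar to about 0.1°. It did not move measurably when the switch was pushed. The row's centre read x = 80.3 mm instead of 82, which is within the calibration, and the blocks had stopped firmly against the bar.
- **Switch and the rest:** The ridge moved about 23 mm towards the gland, and the force dropped to zero as it snapped over. Both jars read the same positions as at the start. I did not measure the knife, brayer, tin, pot or yellow block again; the arm went nowhere near them low down.
- **Wrist tilt:** The tool built up about 12° of tilt over the moves, with no visible effect on the result. The highest force I saw at the wrist was about 36 N.

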